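# Show the customer where her bead is kept

### The arm

A 6-joint arm with a two-finger parallel gripper is mounted at the origin on the work surface. World frame = base frame: x ahead of the robot, y to its left, z up, the work surface at z = 0. Lengths are in m, angles in rad, forces in N, time in s.
With the tool pointing down it reaches from about 0.35 to 0.725 m from the base axis. Payload 6 kg.
Tool frame: the origin (TCP) lies where the fingers leave the gripper's body, on its centre line; the fingertips stand 73 mm ahead of it and the grasp point (between the pads) lies 54 mm ahead of it (bot.nose_length is the distance from the TCP to the fingertips, in m); z points along the fingers, y is the line along which they close (so a half turn about z gives the same grasp; the last joint's range is limited). The gripper opens to 85 mm and grips with 20 to 120 N. Pads are 22 mm wide; open, the fingers measure 114 mm over their backs; the gripper's body (76 mm by 85 mm) begins 54 mm behind the grasp point. The pads swing forward as they close: fully open they stand 13 mm farther back than shut.
Start: joints at [1.536, 0.04, 0.085, 0, -1.615, -0.334], TCP at [0.216, 0.56, 0.304] pointing down, gripper open.
Joint ranges: [-2.56, 2.56], [-1.29, 2.01], [-1.08, 1.49], [-3.29, 1.98], [-2.81, -0.18], [-2.99, 2.99]. Speed limits (rad/s): [2.57, 2.57, 3.01, 3.14, 3.14, 3.14].

### API

Orientations are given as a unit quaternion [w, x, y, z].
In Python, from rig import bot gives the robot as it stands.
- The arm moves only by the shell command python3 -m jog 'ROWS' [FORCE]. ROWS is JSON, one flat list of numbers, 7 for each row, row after row: the opening, from 0 (shut) to 1 (fully open), then the shift along the tool's x, y, z in m, then the turn, a rotation vector about the tool's x, y, z in degrees. A call has 1 to 8 rows; each row is the pose to reach, as a shift and turn from the pose commanded when the call began, along the tool's axes at that moment; what a row does not reach only later rows make up. A row lasts 1/12 s, in which the tool goes at most 41.7 mm and 7.16 degrees, less where a joint would pass 70% of its speed; a pose out of reach is approached as far as the arm can. A call with a gripper value outside its range is refused whole. The fingers move at their own pace and stop on an object; FORCE is the grip in N (left out, the last holds). Time passes only in rows, so rows that repeat a pose let the fingers close. It gives the time, the measured TCP pose, the force, the opening and the grip force at its end, in the units of the state.
- bot.get_state(): the state, without advancing time (a new reading comes with each control period).
- bot.read_camera(name): name is "scene" or "top" or "wrist"; returns a dict with "pixels" (400x640x3 uint8, red, green, blue), "intrinsics" (3x3 intrinsics, pixels), "distortion" ([k1, k2, p1, p2, k3] as OpenCV has them; the pictures are not rectified), "R" (3x3) and "t" (3): a world point X has camera coordinates R X + t. Camera axes: x right, y down, z forward; pixel columns grow to the right and rows downward; lengths in m; the calibration is good to about 2 mm. A picture is of the moment at which its call begins. There is no depth.
- bot.close_job(): hands the job in; it is judged then, once.
The state is a dict: "time": time; "joints": joint angles; "qd": joint speeds; "effort": joint torques, N m; "tcp_pos": TCP position; "eef_rot": TCP orientation; "contact_force": force on the tool from outside, world axes, zero at the start; "wrist_torque": the same for the moment, N m; "opening": finger opening in m; "grasp_force": force on a finger pad.
Only numpy, scipy, OpenCV 4.12 (cv2) and the standard library are available. Lean on these libraries where they do the work, as an engineer would, in place of code of your own. Each camera call takes 0.05 s, during which the arm holds its last target. There are 200 camera calls.

### The job

A customer has laid one bead on the blue pad and wants more of the same kind: first push the half-open lid of the bead case right back to its stop, so that she can see in. Then, with the fingertips straight above it and only two to four centimetres off, touching nothing, point down at her bead on the pad and stay there two seconds, then point down in the same way just above the middle of the compartment that holds that kind of bead, stay two seconds and finish while still pointing there. Pick nothing up, and leave all the beads and the other things on the counter where they are.

Things in the scene. Friction and masses are not known exactly. Their poses are not given: they have to be found in the camera images.
- case: long clear-white plastic bead case, 200 mm along its x, 140 mm along its y, 45 mm high, fixed to the table, walls 3 mm; 3 compartments along x by 2 along y, each about 63 x 66 mm and open at the top, centres 65.5 mm apart along x and 68.5 mm along y. Origin: centre of its underside; z up. The lid's hinge runs along x on its +y long side, at the top edge (70 mm to +y of the origin, 45 mm up)
- lid (a joint): angle of the case's clear lid about that hinge, rad: 0 shut, growing as the free edge rises and swings over towards the case's +y; 2.1 is its stop, leaning back past upright. Starts at 1.0 to 1.4, half open over the compartments. Light (90 g); a stiff hinge keeps it wherever it is left
- lid_edge (a point): middle of the lid's free edge, 140 mm from the hinge line, up to 185 mm above the table; about 1 N square to the lid moves it, and it rubs on the fingers as it rises and falls along its arc. Lid 200 x 140 mm, 10 mm thick over a rim 3 mm wide that stands 7 mm proud of the plate's inner face; two white latches
- pad: customer's blue fabric pad with a thin dark wooden border, 100 x 120 mm, 6 mm high, fixed on the table on the robot's right. Origin: centre of its underside; z up. Exactly one single bead lies on it, within 40 mm of its centre
- bead_gold_ring: single gold-coloured ring bead, 24 mm across, 6 mm high, lying flat on the pad or on the grey mat beyond it (which varies). Origin: centre of its underside
- bead_silver_ring: single silver ring bead, 24 mm across, 6 mm high, lying flat on the pad or on the grey mat. Origin: centre of its underside
- bead_black_barrel: single black barrel bead, 22 mm long, 14 mm thick, lying on its side on the pad or on the grey mat. Origin: centre of its underside
- stock_gold_rings: stock of gold-coloured ring beads; fixed, lies in one of the six compartments of the case (which one varies). Origin: middle of that compartment, on its floor, 42 mm below the compartment's open top; the beads rise about 20 mm above the floor
- stock_silver_rings: stock of silver ring beads; fixed, lies in one of the six compartments of the case (which one varies). Origin: middle of that compartment, on its floor, 42 mm below the compartment's open top; the beads rise about 20 mm above the floor
- stock_black_barrels: stock of black barrel beads; fixed, lies in one of the six compartments of the case (which one varies). Origin: middle of that compartment, on its floor, 42 mm below the compartment's open top; the beads rise about 20 mm above the floor
- stock_white_pearls: stock of white round pearl beads, 16 mm, no customer bead of this kind; fixed, lies in one of the six compartments of the case (which one varies). Origin: middle of that compartment, on its floor, 42 mm below the compartment's open top; the beads rise about 20 mm above the floor
- stock_copper_barrels: stock of copper-brown barrel beads, no customer bead of this kind; fixed, lies in one of the six compartments of the case (which one varies). Origin: middle of that compartment, on its floor, 42 mm below the compartment's open top; the beads rise about 20 mm above the floor
- stock_blue_coins: stock of blue flat round beads, no customer bead of this kind; fixed, lies in one of the six compartments of the case (which one varies). Origin: middle of that compartment, on its floor, 42 mm below the compartment's open top; the beads rise about 20 mm above the floor
- jar: loose glass jar with aluminium lid, 52 mm wide, 62 mm high, bystander beyond the case
- spool: loose orange spool, 60 mm wide, 32 mm high, bystander beyond the case
- tube: loose clear upright tube of red beads on a 36 mm foot, 118 mm high, bystander on the left
- pliers: loose red-handled pliers lying flat, 130 mm long, 15 mm high, bystander near the robot on the right
- scoop: loose small aluminium bead scoop with a wooden handle, 125 mm long, 17 mm high, bystander near the robot on the left
- dish: loose steel weighing dish, 104 mm wide, 28 mm high, standing on the white scale on the left (its pan is 60 mm above the table)
Mind the look-alikes: they are no part of the job. What is shaped like the stock_black_barrels but green is not meant.

How it is judged:
On the way, in this order (a step that is already met when the one before it is completed fails the run):
1. the case's lid is pushed right back (within 0.2 rad of its stop) (value of joint lid above 1.9 rad), for 0.2 s.
2. dwells untouching above the bead on the pad: grasp point within 25 mm of it in plan, fingertips at most about 70 mm above it (((horizontal distance between bead_gold_ring and pad below 0.06 m and horizontal distance between the grasp point and bead_gold_ring below 0.025 m and z of the grasp point in the frame of pad below 0.105 m and contact force between the fingers and bead_gold_ring below 0.2 N and contact force between the fingers and pad below 0.2 N) or (horizontal distance between bead_silver_ring and pad below 0.06 m and horizontal distance between the grasp point and bead_silver_ring below 0.025 m and z of the grasp point in the frame of pad below 0.105 m and contact force between the fingers and bead_silver_ring below 0.2 N and contact force between the fingers and pad below 0.2 N) or (horizontal distance between bead_black_barrel and pad below 0.06 m and horizontal distance between the grasp point and bead_black_barrel below 0.025 m and z of the grasp point in the frame of pad below 0.105 m and contact force between the fingers and bead_black_barrel below 0.2 N and contact force between the fingers and pad below 0.2 N))), for 1.5 s.
3. dwells untouching above the compartment of that kind: grasp point within 22 mm of its centre in plan, fingertips at most about 65 mm above the rim, not deep inside (((horizontal distance between bead_gold_ring and pad below 0.06 m and horizontal distance between the grasp point and stock_gold_rings below 0.022 m) or (horizontal distance between bead_silver_ring and pad below 0.06 m and horizontal distance between the grasp point and stock_silver_rings below 0.022 m) or (horizontal distance between bead_black_barrel and pad below 0.06 m and horizontal distance between the grasp point and stock_black_barrels below 0.022 m)) and z of the grasp point in the frame of case between 0.05 and 0.13 m and contact force between each of the fingers, the arm and case below 0.2 N and value of joint lid above 1.9 rad), for 1.5 s.
At the end, for the whole second after the job is handed in: still pointing at the compartment of the bead kind on the pad: grasp point within 22 mm of its centre in plan, fingertips at most about 65 mm above the rim, touching nothing; lid within 0.2 rad of its stop; single beads within 15 mm, other things upright, within 30 mm of their start (all of step 3 and distance of each of bead_gold_ring, bead_silver_ring, bead_black_barrel from where it was at the start of the episode below 0.015 m and distance of each of jar, spool, tube, pliers, scoop, dish from where it was at the start of the episode below 0.03 m and angle between each of jar, spool, tube, pliers, scoop, dish's own z axis and vertical below 0.3 rad).
It fails at once if a single bead is knocked, pushed away or lifted (moved more than 15 mm) (not (distance of each of bead_gold_ring, bead_silver_ring, bead_black_barrel from where it was at the start of the episode below 0.015 m)).
It fails at once if a bystander is moved more than 30 mm, knocked over or lifted (not (distance of each of jar, spool, tube, pliers, scoop, dish from where it was at the start of the episode below 0.03 m and angle between each of jar, spool, tube, pliers, scoop, dish's own z axis and vertical below 0.3 rad)).
It fails at once if the beads in the case are touched (contact force between the fingers and stock_gold_rings above 0.5 N or contact force between the fingers and stock_silver_rings above 0.5 N or contact force between the fingers and stock_black_barrels above 0.5 N or contact force between the fingers and stock_white_pearls above 0.5 N or contact force between the fingers and stock_copper_barrels above 0.5 N or contact force between the fingers and stock_blue_coins above 0.5 N).
It also fails if it takes over 58 s, if anything falls off the work surface, if the arm or the gripper's body presses on something with over 40 N, if the wrist force passes 120 N, or if a joint passes its speed limit or range.

## Working session

There is one attempt and no reset: what is moved stays moved. The work goes in short steps, Python scripts to look and compute and a shell command to move; the robot and the scene stay as the last step left them, time stands still between calls to the robot, and variables do not carry over. Pictures are saved under pics/ and viewed, at most 10 in all, crops included, and the job is handed in when it is done.

```bash
mkdir -p pics; ls; python3 - <<'E'
from rig import bot
import cv2,numpy as np
s=bot.get_state();print(s['time'],s['tcp_pos'],s['eef_rot'],s['opening'],bot.nose_length)
for n in ['top','scene']:
    c=bot.read_camera(n);cv2.imwrite(f'pics/{n}0.png',c['pixels'][:,:,::-1])
    print(n,c['intrinsics'],c['distortion'],c['R'],c['t'])
E
```

```text
pics
0.0 [0.21615657 0.55949344 0.3028573 ] [ 8.91432360e-04  9.83044787e-01 -1.83363411e-01 -1.07926412e-04] 0.0854112627292456 0.0726
top [[385.11000401   0.         320.84793063]
 [  0.         385.11000401 196.77483192]
 [  0.           0.           1.        ]] [0.01267521 0.         0.         0.         0.        ] [[-0.02181086 -0.99934587 -0.0288463 ]
 [-0.98468491  0.02646502 -0.17232306]
 [ 0.17297376  0.024646   -0.98461802]] [0.130903   0.57463993 0.98763624]
scene [[474.71359082   0.         311.54223548]
 [  0.         474.71359082 196.94309384]
 [  0.           0.           1.        ]] [0.01568995 0.         0.         0.         0.        ] [[ 0.59768126  0.80171424 -0.00560224]
 [ 0.61205819 -0.46078297 -0.64270042]
 [-0.5178435   0.3807011  -0.76609711]] [-0.42263911 -0.28106537  1.91245675]
```

View pics/top0.png

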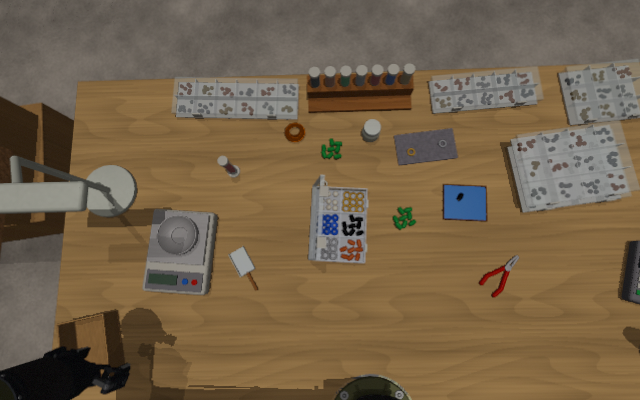

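View pics/scene0.png

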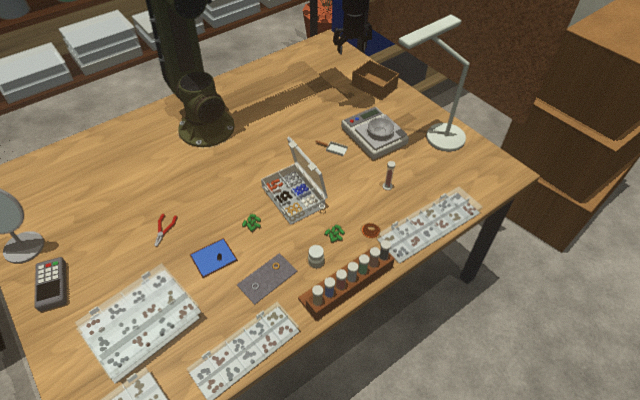

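The top view shows the customer's bead, a black barrel, on the blue pad at (459,197). The gold (411,152) and silver (443,143) rings are on the grey mat. There are three black or barrel-like candidates: 
- the black stock in the case at about (352,225)
- green barrels on the table at (403,217) and (331,149), which are look-alikes
- copper barrels at (351,249)

The black stock fits, so I'll confirm it in an enlarged crop.

```bash
python3 - <<'E'
import cv2
a=cv2.imread('pics/top0.png')[165:275,295:500]
b=cv2.imread('pics/scene0.png')[130:275,185:345]
a=cv2.resize(a,(780,418),interpolation=cv2.INTER_CUBIC)
cv2.imwrite('pics/crop1.png',a)
cv2.imwrite('pics/crop2.png',cv2.resize(b,(660,598),interpolation=cv2.INTER_CUBIC))
E
```

```text
(no output)
```

View pics/crop1.png

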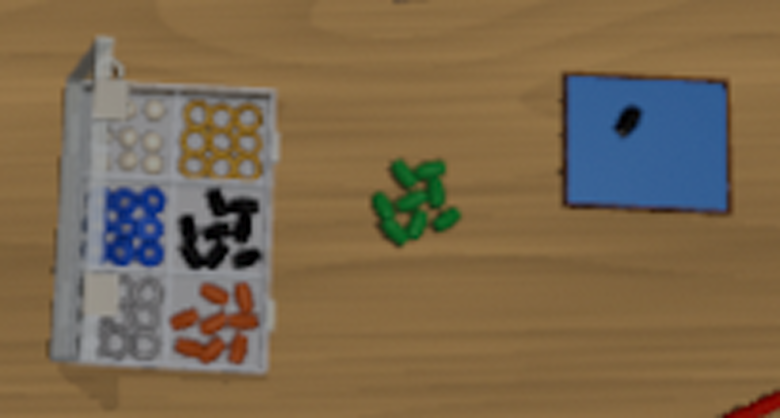

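View pics/crop2.png

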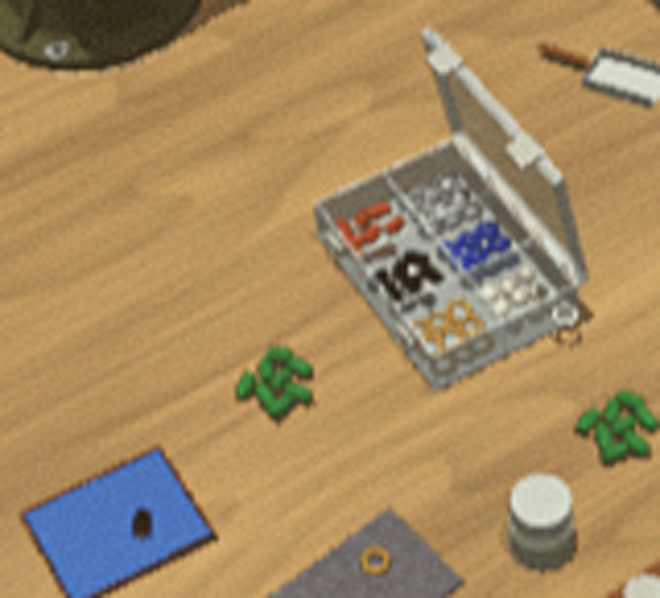

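The crops confirm that the bead on the pad is a black barrel (top crop (627,120)). The black stock is in the middle compartment of the −y row (top crop (220,228)), and the lid leans up over the +y row with latches at (101,293) and (110,98). Next I'll measure.

```bash
cat > h.py <<'E'
from rig import bot
import cv2,numpy as np
C={}
def cam(n):
    if n not in C: C[n]=bot.read_camera(n)
    return C[n]
def ray(n,uv):
    c=cam(n);p=cv2.undistortPoints(np.float64([[uv]]),c['intrinsics'],np.float64(c['distortion']))[0,0]
    R=np.array(c['R']);d=R.T@np.r_[p,1];return -R.T@np.array(c['t']),d/np.linalg.norm(d)
def onz(n,uv,z):
    o,d=ray(n,uv);return o+d*(z-o[2])/d[2]
def tri(a,b):
    A=[];B=[]
    for n,uv in (('top',a),('scene',b)):
        o,d=ray(n,uv);P=np.eye(3)-np.outer(d,d);A.append(P);B.append(P@o)
    X=np.linalg.lstsq(np.vstack(A),np.hstack(B),rcond=None)[0]
    return X,[np.linalg.norm(P@X-b) for P,b in zip(A,B)]
E
python3 - <<'E'
from h import *
np.set_printoptions(precision=4,suppress=True)
k=205/780
t=lambda u,v:(295+u*k,165+v*k)
s=lambda u,v:(185+u*160/660,130+v*145/598)
for n,p in dict(farR=(275,90),nearR=(268,372),farL_hinge=(66,88)).items(): print(n,onz('top',t(*p),.045))
im=cam('top')['pixels'].astype(int);m=(im.max(2)<45)
for n,(u0,u1,v0,v1,z) in dict(bead=(446,484,187,217,.013),stock=(341,364,212,238,.015)).items():
    vv,uu=np.nonzero(m[v0:v1,u0:u1]);print(n,len(uu),uu.mean()+u0,vv.mean()+v0,onz('top',(uu.mean()+u0,vv.mean()+v0),z))
hsv=cv2.cvtColor(cam('top')['pixels'],cv2.COLOR_RGB2HSV);b=cv2.inRange(hsv,(100,120,60),(125,255,255));b[:,:430]=0;b[:,500:]=0
vv,uu=np.nonzero(b);print('pad',onz('top',(uu.mean(),vv.mean()),.006),onz('top',(uu.min(),vv.min()),.006),onz('top',(uu.max(),vv.max()),.006))
# scene check of bead
print('bead scene',onz('scene',s(143,523),.013))
print('latches',tri(t(101,293),s(445,60)),tri(t(110,98),s(523,152)))
for n,p in dict(jar=((372,128),.06),tube=((223,160),.118),spool=((295,132),.03),dish=((178,235),.08),pliers=((500,275),.01),lamp=((110,190),.0)).items():print(n,onz('top',*p))
E
```

```text
farR [ 0.5979 -0.0096  0.045 ]
nearR [0.3997 0.0037 0.045 ]
farL_hinge [0.6034 0.1397 0.045 ]
bead 23 459.5217391304348 196.2173913043478 [ 0.5757 -0.2661  0.013 ]
stock 192 352.5677083333333 225.86979166666666 [0.5005 0.0323 0.015 ]
pad [ 0.5599 -0.2813  0.006 ] [ 0.6099 -0.2282  0.006 ] [ 0.5115 -0.3323  0.006 ]
bead scene [ 0.5805 -0.2673  0.013 ]
latches (array([0.4492, 0.115 , 0.1802]), [np.float64(0.0006688439521608989), np.float64(0.000668843952161068)]) (array([0.5693, 0.1057, 0.1792]), [np.float64(0.0005375707719628566), np.float64(0.0005375707719636544)])
jar [ 0.7645 -0.0282  0.06  ]
tube [0.6693 0.366  0.118 ]
spool [0.7705 0.1869 0.03  ]
dish [0.4817 0.4902 0.08  ]
pliers [ 0.3602 -0.3557  0.01  ]
lamp [0.6229 0.725  0.    ]
```

Every measurement agrees:
- **Case:** centre at (0.5035, 0.067), yaw −3.8°, with the −y edge 199 mm long.
- **Black compartment:** centre at (0.501, 0.0325), which matches the stock centroid.
- **Bead:** at (0.577, −0.2665), 22 mm from the pad centre.
- **Lid:** edge at about (0.509, 0.110, 0.18), which puts it at about 1.37 rad.

The plan is to shut the fingers, move high over to the −y side of the lid, then push towards +y.

```bash
cat > d.py <<'E'
import sys,numpy as np
from rig import bot
from scipy.spatial.transform import Rotation as Ro
s=bot.get_state();q=s['eef_rot'];R=Ro.from_quat([q[1],q[2],q[3],q[0]]).as_matrix()
print('t',s['time'],'tcp',np.round(s['tcp_pos'],4),'head',np.degrees(np.arctan2(R[1,0],R[0,0])).round(2),'tilt',R[:,2].round(3),'F',np.round(s['contact_force'],2),'open',s['opening'])
for a in sys.argv[1:]:
    print(a,(R.T@(np.float64(a.split(','))-s['tcp_pos'])).round(4))
E
python3 d.py 0.505,0.035,0.29
```

```text
t 0.2 tcp [0.2162 0.5596 0.3033] head -21.13 tilt [-0.    -0.001 -1.   ] F [ 0.05 -0.16 -0.11] open 0.08533406457151707
0.505,0.035,0.29 [0.4585 0.3852 0.0137]
```

```bash
python3 -m jog '[0,0.458,0.385,0.013,0,0,-17, 0,0.458,0.385,0.013,0,0,-17, 0,0.458,0.385,0.013,0,0,-17, 0,0.458,0.385,0.013,0,0,-17, 0,0.458,0.385,0.013,0,0,-17, 0,0.458,0.385,0.013,0,0,-17, 0,0.458,0.385,0.013,0,0,-17, 0,0.458,0.385,0.013,0,0,-17]'; python3 d.py 0.505,0.035,0.29
```

```text
time: 0.87
tcp_pos: [0.3772, 0.2657, 0.2968]
eef_rot: [-0.0, 0.999, -0.036, 0.0]
contact_force: [1.0, 0.9, 0.5]
opening: -0.0004
grasp_force: 0.0
t 0.8667 tcp [0.3772 0.2657 0.2968] head -4.09 tilt [ 0.     0.001 -1.   ] F [1.   0.95 0.49] open -0.00039199685110022115
0.505,0.035,0.29 [0.1439 0.221  0.0067]
```

```bash
python3 -m jog '[0,0.144,0.221,0.007,0,0,0, 0,0.144,0.221,0.007,0,0,0, 0,0.144,0.221,0.007,0,0,0, 0,0.144,0.221,0.007,0,0,0, 0,0.144,0.221,0.007,0,0,0, 0,0.144,0.221,0.007,0,0,0, 0,0.144,0.221,0.007,0,0,0, 0,0.144,0.221,0.007,0,0,0]'; python3 d.py 0.507,0.035,0.213
```

```text
time: 1.53
tcp_pos: [0.5054, 0.0339, 0.2889]
eef_rot: [0.001, 0.999, -0.038, -0.001]
contact_force: [-0.7, 0.2, -0.1]
opening: 0.0001
grasp_force: 0.0
t 1.5333 tcp [0.5054 0.0339 0.2889] head -4.4 tilt [-0.001 -0.001 -1.   ] F [-0.67  0.22 -0.09] open 8.331318622508579e-05
0.507,0.035,0.213 [ 0.0016 -0.0013  0.0759]
```

```bash
python3 -m jog '[0,0.002,0,0.038,0,0,0, 0,0.002,0,0.076,0,0,0, 0,0.002,0,0.076,0,0,0, 0,0.002,-0.015,0.076,0,0,0, 0,0.002,-0.03,0.076,0,0,0, 0,0.003,-0.04,0.076,0,0,0, 0,0.003,-0.05,0.076,0,0,0, 0,0.003,-0.06,0.076,0,0,0]'; python3 d.py 0.515,0.165,0.213; python3 - <<'E'
from h import *
cv2.imwrite('pics/push1.png',cv2.resize(cam('scene')['pixels'][60:260,200:460,::-1],(780,600)))
E
```

```text
time: 2.2
tcp_pos: [0.5123, 0.0975, 0.2155]
eef_rot: [0.0, 0.999, -0.036, 0.001]
contact_force: [-2.7, -1.9, 11.4]
opening: -0.0001
grasp_force: 5.4
t 2.2 tcp [0.5123 0.0975 0.2155] head -4.09 tilt [ 0.002 -0.    -1.   ] F [-2.68 -1.94 11.36] open -6.0554840777177104e-05
0.515,0.165,0.213 [-0.0021 -0.0675  0.0025]
```

View pics/push1.png

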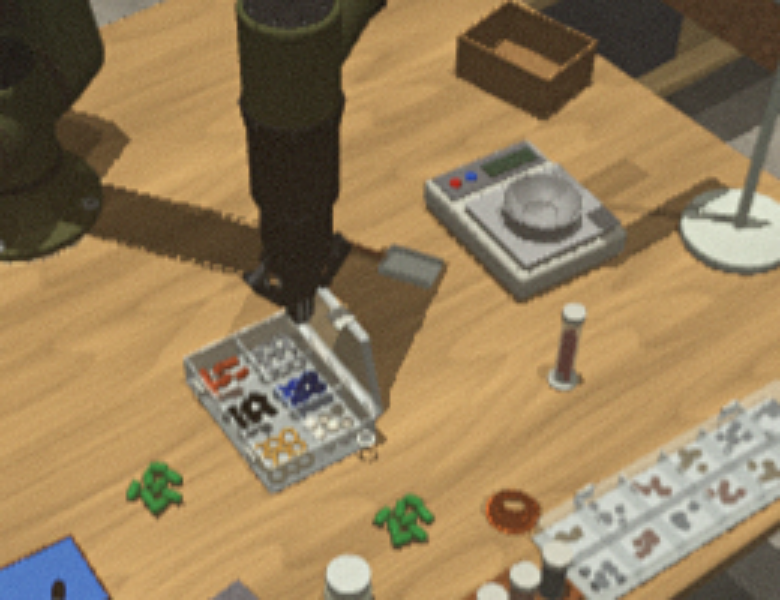

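The fingers touch the lid, but something higher up (a knuckle) seems to be catching its edge, with 11 N vertical. I'll back off a little, rise 20 mm and push again.

```bash
python3 -m jog '[0,0,0.012,0,0,0,0, 0,0,0.02,-0.01,0,0,0, 0,0,0.02,-0.02,0,0,0, 0,0,0.01,-0.02,0,0,0, 0,0,0,-0.02,0,0,0, 0,0,-0.01,-0.02,0,0,0, 0,0,-0.018,-0.02,0,0,0, 0,0,-0.025,-0.02,0,0,0]'; python3 d.py 0.515,0.165,0.213
```

```text
time: 2.92
tcp_pos: [0.5136, 0.1227, 0.2332]
eef_rot: [0.0, 0.999, -0.036, -0.0]
contact_force: [-0.5, 0.3, 1.0]
opening: 0.0003
grasp_force: 0.2
t 2.9167 tcp [0.5136 0.1227 0.2332] head -4.09 tilt [-0.001 -0.001 -1.   ] F [-0.53  0.27  0.98] open 0.0002650349841581709
0.515,0.165,0.213 [-0.0016 -0.0423  0.0202]
```

```bash
python3 -m jog '[0,0,-0.008,0,0,0,0, 0,0,-0.016,0.002,0,0,0, 0,0,-0.024,0.006,0,0,0, 0,0,-0.03,0.01,0,0,0, 0,0,-0.036,0.015,0,0,0, 0,0,-0.042,0.02,0,0,0, 0,0,-0.047,0.02,0,0,0, 0,0,-0.047,0.02,0,0,0]'; python3 d.py; python3 - <<'E'
from h import *
cv2.imwrite('pics/push2.png',cv2.resize(cam('scene')['pixels'][100:260,240:448,::-1],(780,600)))
E
```

```text
time: 3.58
tcp_pos: [0.517, 0.169, 0.213]
eef_rot: [0.0, 0.999, -0.036, -0.0]
contact_force: [0.1, -0.6, 0.1]
opening: 0.0001
grasp_force: 0.0
t 3.5833 tcp [0.517 0.169 0.213] head -4.1 tilt [-0.001 -0.001 -1.   ] F [ 0.11 -0.64  0.09] open 7.272134097431403e-05
```

View pics/push2.png

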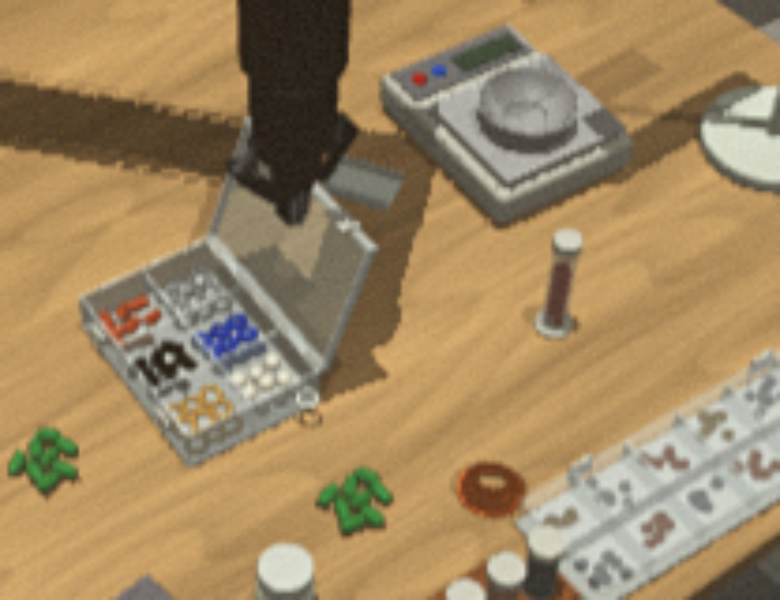

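The lid is past upright and leaning back. I'll press on gently until the stop pushes back.

```bash
python3 -m jog '[0,0,-0.004,0,0,0,0, 0,0,-0.008,0,0,0,0, 0,0,-0.008,0,0,0,0, 0,0,-0.008,0,0,0,0]'; python3 d.py;  python3 -m jog '[0,0,-0.004,0,0,0,0, 0,0,-0.008,0,0,0,0, 0,0,-0.008,0,0,0,0, 0,0,-0.008,0,0,0,0]'
```

```text
time: 3.97
tcp_pos: [0.5177, 0.1764, 0.2138]
eef_rot: [-0.0, 0.999, -0.036, 0.0]
contact_force: [0.2, -0.4, 0.2]
opening: 0.0001
grasp_force: 0.0
t 3.9667 tcp [0.5177 0.1764 0.2138] head -4.12 tilt [ 0.  0. -1.] F [ 0.22 -0.44  0.23] open 6.44803447809402e-05
time: 4.3
tcp_pos: [0.5183, 0.1845, 0.2136]
eef_rot: [0.0, 0.999, -0.036, -0.0]
contact_force: [-0.4, 0.2, -0.0]
opening: -0.0004
grasp_force: 0.0
```

```bash
python3 -m jog '[0,0,-0.004,0,0,0,0, 0,0,-0.008,0,0,0,0, 0,0,-0.008,0,0,0,0]';  python3 - <<'E'
from h import *
cv2.imwrite('pics/push3.png',cv2.resize(cam('scene')['pixels'][110:230,250:380,::-1],(650,600),interpolation=cv2.INTER_CUBIC))
E
```

```text
time: 4.55
tcp_pos: [0.5189, 0.1926, 0.2136]
eef_rot: [0.0, 0.999, -0.036, -0.0]
contact_force: [-0.0, -0.3, -0.2]
opening: -0.0001
grasp_force: 0.1
```

View pics/push3.png

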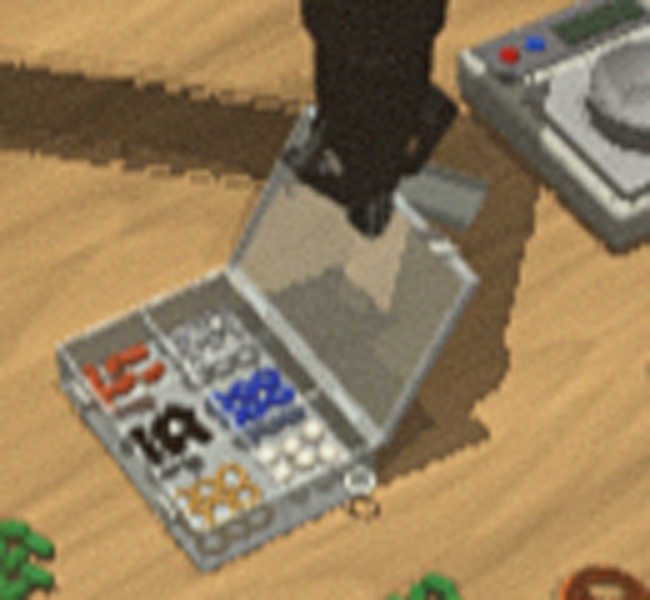

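The lid's far free corner is at crop (475,275), which is scene (345,165). Intersecting that ray with the plane of the case's end gives the lid angle.

```bash
cat >ang.py <<'E'
import sys
from h import *
o,d=ray('scene',(float(sys.argv[1]),float(sys.argv[2])))
a=np.radians(-3.8);ex=np.array([np.cos(a),np.sin(a),0]);ey=np.array([-np.sin(a),np.cos(a),0]);c=np.array([.5035,.067,0])
X=o+d*(.1-(o-c)@ex)/(d@ex);y=(X-c)@ey-.07;z=X[2]-.045
print(X,y,z,np.hypot(y,z),np.arctan2(z,-y))
E
python3 ang.py 345 165
python3 -m jog '[0,0,-0.003,0,0,0,0, 0,0,-0.006,0,0,0,0, 0,0,-0.006,0,0,0,0]'
```

```text
[0.61305996 0.20761469 0.16006622] 0.07756651428081995 0.11506622116209468 0.13876887039318556 2.163929682667471
time: 4.9
tcp_pos: [0.519, 0.1942, 0.2136]
eef_rot: [0.005, 0.999, -0.037, -0.001]
contact_force: [-1.3, -15.9, 2.2]
opening: -0.0001
grasp_force: 8.3
```

The stop is reached, with 16 N of reaction and an image angle of about 2.1 rad. I'll retreat and go to above the bead.

```bash
python3 -m jog '[0,0,0.01,0,0,0,0, 0,0,0.03,-0.01,0,0,0, 0,0,0.06,-0.03,0,0,0, 0,0,0.1,-0.03,0,0,0, 0,0,0.14,-0.03,0,0,0, 0,0,0.18,-0.03,0,0,0, 0,0,0.22,-0.03,0,0,0, 0,0,0.22,-0.03,0,0,0]'; python3 d.py 0.577,-0.2665,0.22
```

```text
time: 5.57
tcp_pos: [0.5027, -0.0261, 0.2444]
eef_rot: [0.0, 0.999, -0.038, 0.001]
contact_force: [-0.1, 1.9, -0.5]
opening: 0.0003
grasp_force: 0.0
t 5.5667 tcp [ 0.5027 -0.0261  0.2444] head -4.4 tilt [ 0.001 -0.    -1.   ] F [-0.12  1.88 -0.5 ] open 0.0002820299394914784
0.577,-0.2665,0.22 [0.0925 0.234  0.0246]
```

```bash
python3 -m jog '[0,0.092,0.234,0.024,0,0,0, 0,0.092,0.234,0.024,0,0,0, 0,0.092,0.234,0.024,0,0,0, 0,0.092,0.234,0.024,0,0,0, 0,0.092,0.234,0.024,0,0,0, 0,0.092,0.234,0.024,0,0,0, 0,0.092,0.234,0.024,0,0,0, 0,0.092,0.234,0.024,0,0,0]'; python3 d.py 0.577,-0.2665,0.125;  python3 - <<'E'
from h import *
w=cam('wrist')['pixels'][:,:,::-1]; s=cv2.resize(cam('scene')['pixels'][110:230,250:380,::-1],(433,400),interpolation=cv2.INTER_CUBIC)
cv2.imwrite('pics/w1.png',cv2.resize(np.hstack([w,s]),(800,298)))
# lid check + bead in wrist
E
```

```text
time: 6.23
tcp_pos: [0.5782, -0.2633, 0.2177]
eef_rot: [-0.0, 0.999, -0.038, -0.001]
contact_force: [-0.4, 0.0, -0.2]
opening: 0.0006
grasp_force: 0.0
t 6.2333 tcp [ 0.5782 -0.2633  0.2177] head -4.34 tilt [-0.002  0.001 -1.   ] F [-0.44  0.04 -0.24] open 0.0005681733753926481
0.577,-0.2665,0.125 [-0.0007  0.0034  0.0927]
```

View pics/w1.png

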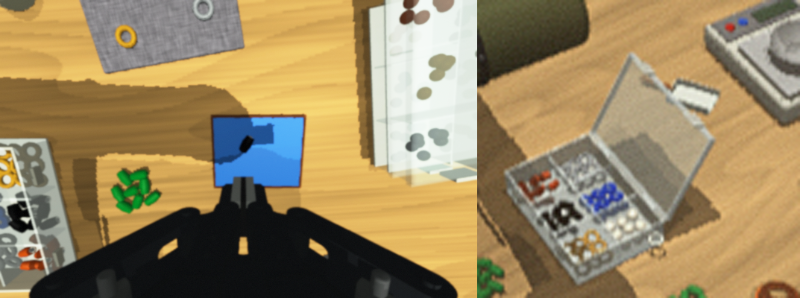

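The bead shows in the wrist view at about (330,193) full scale. The lid stands back, with its corner at scene (345,167). I'll check both.

```bash
python3 - <<'E'
from h import *
print(onz('wrist',(330,193),.013))
E
python3 ang.py 345 167; python3 d.py 0.576,-0.267,0.124
```

```text
[ 0.57635153 -0.26452665  0.013     ]
[0.61309854 0.20819569 0.15027522] 0.07814878697380775 0.10527521716748726 0.13111103788445574 2.209369526032317
t 6.4333 tcp [ 0.5785 -0.2601  0.2206] head -4.05 tilt [ 0.002 -0.    -1.   ] F [0.1  0.43 0.33] open 0.0003312141214108785
0.576,-0.267,0.124 [-0.0022  0.007   0.0966]
```

```bash
python3 -m jog '[0,-0.002,0.005,0.03,0,0,0, 0,-0.002,0.005,0.06,0,0,0, 0,-0.002,0.005,0.08,0,0,0, 0,-0.002,0.005,0.095,0,0,0, 0,-0.002,0.005,0.095,0,0,0, 0,-0.002,0.005,0.095,0,0,0, 0,-0.002,0.005,0.095,0,0,0, 0,-0.002,0.005,0.095,0,0,0]'
for i in 1 2 3; do python3 -m jog '[0,0,0,0,0,0,0, 0,0,0,0,0,0,0, 0,0,0,0,0,0,0, 0,0,0,0,0,0,0, 0,0,0,0,0,0,0, 0,0,0,0,0,0,0, 0,0,0,0,0,0,0, 0,0,0,0,0,0,0]';done;  python3 - <<'E'
from h import *
cv2.imwrite('pics/w2.png',np.hstack([cv2.resize(cam('wrist')['pixels'][50:300,170:500,::-1],(396,300)),cv2.resize(cam('scene')['pixels'][200:300,150:280,::-1],(390,300))]))
E
```

```text
time: 7.1
tcp_pos: [0.5769, -0.2659, 0.1271]
eef_rot: [0.0, 0.999, -0.036, 0.002]
contact_force: [-0.0, 0.1, 0.3]
opening: -0.0001
grasp_force: 0.0
time: 7.77
tcp_pos: [0.5759, -0.2661, 0.1246]
eef_rot: [0.0, 0.999, -0.036, -0.0]
contact_force: [-0.1, 0.3, -0.1]
opening: -0.0001
grasp_force: 0.0
time: 8.43
tcp_pos: [0.576, -0.2661, 0.1247]
eef_rot: [0.0, 0.999, -0.036, 0.0]
contact_force: [-0.5, -0.4, 0.6]
opening: -0.0002
grasp_force: 0.0
time: 9.1
tcp_pos: [0.576, -0.2661, 0.1247]
eef_rot: [0.0, 0.999, -0.036, -0.0]
contact_force: [-0.7, 0.2, 0.0]
opening: 0.0001
grasp_force: 0.0
```

View pics/w2.png

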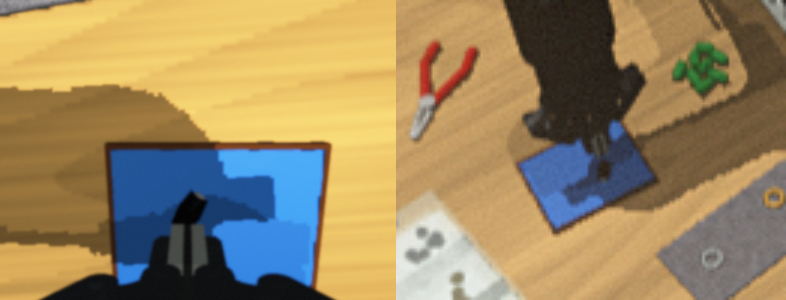

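The fingertips are straight above the bead (left half (190,205)) without touching it, and they have held for more than 2 s. Next I'll go up and across to the compartment.

```bash
python3 -m jog '[0,0,0,-0.035,0,0,0, 0,0,0,-0.07,0,0,0, 0,0,0,-0.095,0,0,0, 0,0,-0.04,-0.095,0,0,0, 0,-0.01,-0.08,-0.095,0,0,0, 0,-0.02,-0.12,-0.095,0,0,0, 0,-0.03,-0.16,-0.095,0,0,0, 0,-0.04,-0.2,-0.095,0,0,0]'; python3 d.py 0.501,0.0325,0.22
```

```text
time: 9.87
tcp_pos: [0.5498, -0.0621, 0.2198]
eef_rot: [-0.0, 0.999, -0.036, 0.0]
contact_force: [0.6, 1.2, 0.5]
opening: 0.0001
grasp_force: 0.0
t 9.8667 tcp [ 0.5498 -0.0621  0.2198] head -4.16 tilt [ 0.  0. -1.] F [0.64 1.19 0.5 ] open 0.000126778067428321
0.501,0.0325,0.22 [-0.0556 -0.0908 -0.0002]
```

```bash
python3 -m jog '[0,-0.02,-0.03,0,0,0,0, 0,-0.04,-0.06,0,0,0,0, 0,-0.055,-0.09,0,0,0,0, 0,-0.055,-0.09,0,0,0,0, 0,-0.055,-0.09,0.025,0,0,0, 0,-0.055,-0.09,0.05,0,0,0, 0,-0.055,-0.09,0.07,0,0,0, 0,-0.055,-0.09,0.07,0,0,0]'; python3 d.py 0.501,0.0325,0.15
```

```text
time: 10.53
tcp_pos: [0.5, 0.0296, 0.145]
eef_rot: [0.001, 0.999, -0.036, -0.004]
contact_force: [-0.3, -0.5, -0.8]
opening: -0.0001
grasp_force: 0.0
t 10.5333 tcp [0.5    0.0296 0.145 ] head -4.15 tilt [-0.007 -0.001 -1.   ] F [-0.27 -0.52 -0.78] open -0.00010170557878750369
0.501,0.0325,0.15 [ 0.0007 -0.0029 -0.005 ]
```

```bash
for i in 1 2 3; do python3 -m jog '[0,0,0,0,0,0,0, 0,0,0,0,0,0,0, 0,0,0,0,0,0,0, 0,0,0,0,0,0,0, 0,0,0,0,0,0,0, 0,0,0,0,0,0,0, 0,0,0,0,0,0,0, 0,0,0,0,0,0,0]'|head -4;done;  python3 - <<'E'
from h import *
cv2.imwrite('pics/w3.png',np.hstack([cv2.resize(cam('wrist')['pixels'][:,:,::-1],(420,262)),cv2.resize(cam('scene')['pixels'][115:235,235:400,::-1],(360,262))]))
E
```

```text
time: 11.2
tcp_pos: [0.5022, 0.03, 0.1498]
eef_rot: [0.0, 0.999, -0.036, 0.0]
contact_force: [0.3, -0.1, -0.2]
time: 11.87
tcp_pos: [0.5021, 0.03, 0.1497]
eef_rot: [0.0, 0.999, -0.036, 0.0]
contact_force: [1.1, 0.0, 0.8]
time: 12.53
tcp_pos: [0.5021, 0.03, 0.1497]
eef_rot: [0.0, 0.999, -0.036, 0.0]
contact_force: [-0.2, -0.2, -1.2]
```

View pics/w3.png

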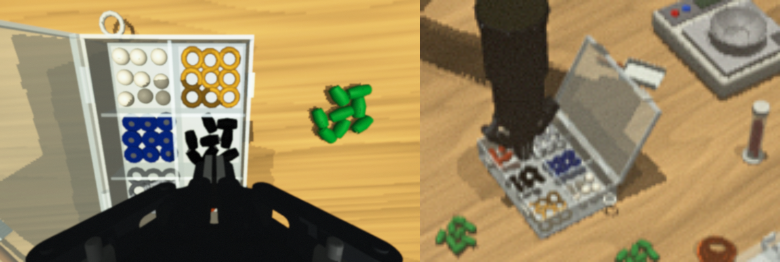

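The fingertips hang above the middle of the black-barrel compartment (left half (212,160)). The lid is still back and nothing is touched, and the pose has held for 2 s, so I'm handing in.

```bash
python3 -c "
from rig import bot
print(bot.close_job())"
```

```text
the job is handed in; nothing more can be done
None
```

I pushed the lid back to its stop, pointed at the black barrel bead on the pad for over 2 s, then at the black-barrel compartment for 2 s, and handed in while still pointing there; the hand-in returned no verdict.

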